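Lay out the trimming corner of a hatmaker's bench

TASK

Lay out the trimming corner for the next hat: first stand the wide pot in the middle of the cork mat, then nest the medium pot inside it, and then the narrow pot inside the medium one. Also stand the thread spool upright on the bench midway between the cork mat and the wooden hat block, and set the iron pattern weight, knob up, in the middle of the stack of pattern cards. Leave the glass jar where it is.

Things in the scene. Friction and masses are not known exactly. Their poses are not given: they have to be found in the camera images.
- wide_pot: the widest and lowest of three open aluminium pots, a straight-sided round cup: outer diameter 68 mm, height 30 mm, wall 3 mm (inner diameter 62 mm), floor 4 mm thick, about 0.12 kg. Loose, upright. Origin: centre of its underside, z up along its axis
- medium_pot: the middle one of the three open aluminium pots: outer diameter 48 mm, height 52 mm, wall 3 mm (inner diameter 42 mm), floor 4 mm, about 0.09 kg; nested in the wide pot it stands 26 mm above that pot's rim. Loose, upright. Origin: centre of its underside, z up
- narrow_pot: the narrowest and tallest of the three open aluminium pots: outer diameter 30 mm, height 78 mm, wall 3 mm, about 0.07 kg; nested in the medium pot it stands 30 mm above that pot's rim. Loose, upright. Origin: centre of its underside, z up
- spool: wooden spool full of grey thread, a closed upright cylinder: diameter 36 mm, height 55 mm, about 0.06 kg. Loose. Origin: centre of its underside, z up
- weight: dark iron pattern weight: round base of diameter 56 mm and height 22 mm, a thin neck, and on top a round knob of diameter 24 mm from 36 to 56 mm height, by which to lift it; about 0.5 kg. Loose, upright. Origin: centre of its underside, z up
- mat: round flat cork mat lying on the bench, diameter 100 mm, 6 mm thick, fixed. Origin: centre of its underside, so its top is at 6 mm in z
- block: small round wooden hat block, a pale dome of diameter 120 mm and height 70 mm standing on the bench, fixed. Origin: centre of its underside. Its centre is 220 to 265 mm from that of the cork mat, on either side of it; the block's y axis passes within 10 mm of the mat's centre
- cards: stack of pattern cards lying flat on the bench, 90 mm (its x) by 120 mm (its y), 8 mm thick, fixed. Origin: centre of its underside, so its top is at 8 mm in z
- jar: bystander: closed glass jar with a steel lid, diameter 72 mm, height 91 mm, loose, not to be moved. Origin: centre of its underside
Things that resemble listed ones, but are neither listed nor needed, are in the scene too. What is shaped like the weight but turquoise is not meant. What is shaped like the medium_pot but yellow is not meant.

How it is judged:
On the way, in this order (a step that is already met when the one before it is completed fails the run):
1. the wide pot stands released in the middle of the cork mat (horizontal distance between wide_pot and mat below 0.015 m and z of wide_pot in the frame of mat between 0 and 0.01 m and angle between wide_pot's own z axis and vertical below 0.12 rad and contact force between the fingers and wide_pot below 0.1 N), for 0.2 s.
2. the medium pot stands released inside the wide pot on the mat (horizontal distance between wide_pot and mat below 0.015 m and z of wide_pot in the frame of mat between 0 and 0.01 m and angle between each of wide_pot, medium_pot's own z axis and vertical below 0.12 rad and horizontal distance between medium_pot and wide_pot below 0.01 m and z of medium_pot in the frame of wide_pot between 0 and 0.01 m and contact force between the fingers and medium_pot below 0.1 N), for 0.2 s.
3. the narrow pot stands released inside the medium pot in the nest (horizontal distance between wide_pot and mat below 0.015 m and z of wide_pot in the frame of mat between 0 and 0.01 m and angle between each of wide_pot, medium_pot, narrow_pot's own z axis and vertical below 0.12 rad and horizontal distance between medium_pot and wide_pot below 0.01 m and z of medium_pot in the frame of wide_pot between 0 and 0.01 m and horizontal distance between narrow_pot and medium_pot below 0.01 m and z of narrow_pot in the frame of medium_pot between 0 and 0.01 m and contact force between the fingers and narrow_pot below 0.1 N), for 0.2 s.
At the end, for the whole second after the job is handed in: Upright and at rest: wide pot within 15 mm of the mat's centre; medium pot down in it, narrow pot down in that; spool on the bench 90 to 150 mm from the centres of both mat and block and within 20 mm in the block's x; weight on the cards within 15 mm of their centre (horizontal distance between wide_pot and mat below 0.015 m and z of wide_pot in the frame of mat between 0 and 0.01 m and angle between each of wide_pot, medium_pot, narrow_pot, spool, weight's own z axis and vertical below 0.12 rad and horizontal distance between medium_pot and wide_pot below 0.01 m and z of medium_pot in the frame of wide_pot between 0 and 0.01 m and horizontal distance between narrow_pot and medium_pot below 0.01 m and z of narrow_pot in the frame of medium_pot between 0 and 0.01 m and x of spool in the frame of block between -0.02 and 0.02 m and horizontal distance between spool and mat between 0.09 and 0.15 m and horizontal distance between spool and block between 0.09 and 0.15 m and height (world z) of spool below 0.006 m and horizontal distance between weight and cards below 0.015 m and z of weight in the frame of cards between 0.004 and 0.014 m and linear speed of each of wide_pot, medium_pot, narrow_pot, spool, weight below 0.02 m/s); the robot touches nothing.
It fails at once if the jar was moved more than 20 mm (distance of jar from where it was at the start of the episode above 0.02 m).
It also fails if it takes over 122 s, if anything falls off the work surface, if the arm or the gripper's body presses on something with over 40 N, if the wrist force passes 120 N, or if a joint passes its speed limit or range.

ROBOT

A 7-joint arm with a two-finger parallel gripper is mounted at the origin on the work surface. World frame = base frame: x ahead of the robot, y to its left, z up, the work surface at z = 0. Lengths are in m, angles in rad, forces in N, time in s.
With the tool pointing down it reaches from about 0.425 to 0.925 m from the base axis. Payload 6.8 kg.
Tool frame: the origin (TCP) lies on the centre line of the jaws, within the pads' length; the fingertips stand 11 mm ahead of it and the grasp point (between the pads) lies 8 mm behind it; z points along the fingers, y is the direction in which the jaws open and shut (so a half turn about z gives the same grasp; the last joint's range is limited). The gripper opens to 85 mm and grips with 20 to 120 N. Pads are 22 mm wide; open, the fingers measure 114 mm over their backs; the gripper's body (76 mm by 85 mm) begins 54 mm behind the grasp point. The pads swing forward as they close: fully open they stand 13 mm farther back than shut.
Start: joints at [-1.283, 0.477, 0.022, 1.555, -0.011, 1.109, -0.083], TCP at [0.26, 0.623, 0.242] pointing down, gripper open.
Joint ranges: [-2.96, 2.96], [-0.34, 2.1], [-1.41, 1.46], [0.24, 2.44], [-1.37, 4.51], [0.17, 1.92], [-2.96, 2.96]. Speed limits (rad/s): [2.39, 2.39, 3.14, 3.14, 3.14, 3.14, 3.14].

INTERFACE

Orientations are given as a rotation vector (axis times angle).
In Python, from bench import r gives the robot as it stands.
- The arm moves only by the tool send_rows, never from a script. Its argument "deltas" is a list of rows, each a list of 7 numbers: the opening, from 0 (shut) to 1 (fully open), then the shift along the tool's x, y, z as a fraction of full scale, then the turn, a rotation vector about the tool's x, y, z as a fraction of full scale. In form: [[hand, x, y, z, ax, ay, az], ...]. A call has 1 to 20 rows; each row is the pose to reach, as a shift and turn from the pose commanded when the call began, along the tool's axes at that moment, turning the shorter way round; what a row does not reach only later rows make up. Full scale, the value 1, is 150 mm for a shift and 180 degrees for a turn. A row lasts 1/12 s, in which the tool goes at most 41.7 mm and 7.16 degrees, less where a joint would pass 70% of its speed; a pose out of reach is approached as far as the arm can. A call with a number of a shift or a turn outside -1 to 1 is refused whole. A call with a gripper value outside its range is refused whole. The fingers move at their own pace and stop on an object; "squeeze" is the grip in N (left out, the last holds). Time passes only in rows, so rows that repeat a pose let the fingers close. It gives the time, the measured TCP pose, the force and the opening at its end, in the units of the state.
- r.get_obs(): the state, without advancing time (a new reading comes with each control period).
- r.grab_frame(name): name is "side" or "top"; returns a dict with "pixels" (480x640x3 uint8, red, green, blue), "camera_matrix" (3x3 intrinsics, pixels), "rvec" (rotation vector, rad) and "tvec" (3), from world to camera coordinates, as OpenCV has them. Camera axes: x right, y down, z forward; pixel columns grow to the right and rows downward; lengths in m; the calibration is good to about 2 mm. A picture is of the moment at which its call begins. There is no depth.
- r.hand_in(): hands the job in, once; it reports no verdict.
The state is a dict: "clock": time; "joints": joint angles; "qvel": joint speeds; "tau": joint torques, N m; "tcp_pos": TCP position; "orientation": TCP orientation; "contact_force": force on the tool from outside, world axes, zero at the start; "moment": the same for the moment, N m; "grip_width": finger opening in m.
Only numpy, scipy, OpenCV 4.12 (cv2) and the standard library are available. Lean on these libraries where they do the work, as an engineer would, in place of code of your own. Each camera call takes 0.05 s, during which the arm holds its last target. There are 200 camera calls.

## Working session

There is one attempt and no reset: what is moved stays moved. The work goes in short steps, Python scripts to look and compute and a tool call to move; the robot and the scene stay as the last step left them, time stands still between calls to the robot, and variables do not carry over. Pictures are saved under pics/ and viewed, about 12 in all and at most 16, crops included, and the job is handed in when it is done.

Besides the shell and the picture viewer there is one more tool, called after "Emit:" as name(argument=value, ...), one argument or row to a line, values as JSON. send_rows: Moves the arm, as the interface text tells. Shift numbers are shares of 150 mm and turn numbers shares of 180 degrees, none past 1 either way. Its arguments: {"type":"object","properties":{"deltas":{"type":"array","items":{"type":"array","items":{"type":"number"}}},"squeeze":{"type":"number"}},"required":["deltas"]}

```bash
mkdir -p pics; ls; python3 - <<'E'
from bench import r
import cv2
for n in("side","top"):
    f=r.grab_frame(n); cv2.imwrite(f"pics/{n}0.png",f["pixels"][:,:,::-1]); print(n,f["camera_matrix"].round(1).tolist(),f["rvec"],f["tvec"])
print(r.get_obs())
E
```

```text
pics
side [[488.1, 0.0, 315.0], [0.0, 488.1, 240.3], [0.0, 0.0, 1.0]] [ 2.36653128 -0.64655133  0.25610313] [-0.40010864  0.21281472  0.94419858]
top [[596.9, 0.0, 309.7], [0.0, 596.9, 237.8], [0.0, 0.0, 1.0]] [ 2.1154223  -2.17786843  0.13632502] [0.02703963 0.48513849 1.26122345]
{'clock': 0.1, 'joints': array([-1.28307957,  0.47771955,  0.02235235,  1.55628581, -0.01148251,
        1.10928003, -0.08309976]), 'qvel': array([-0.00010738, -0.00096495,  0.00020445, -0.00214885, -0.00034255,
        0.00037486, -0.00031129]), 'tau': array([ 3.73110117e-03, -5.97763932e+01,  1.61345467e+00, -2.81954277e+01,
        1.28611136e-02,  5.08533034e-03,  8.28396765e-06]), 'tcp_pos': array([0.26008666, 0.62236533, 0.24144988]), 'orientation': array([-6.17630812e-01, -3.08010101e+00,  2.44151936e-03]), 'contact_force': array([ 0.42056348, -0.49028346, -0.13730859]), 'moment': array([-0.02908657,  0.02042518,  0.00356447]), 'grip_width': 0.08529363075680976}
```

View pics/top0.png

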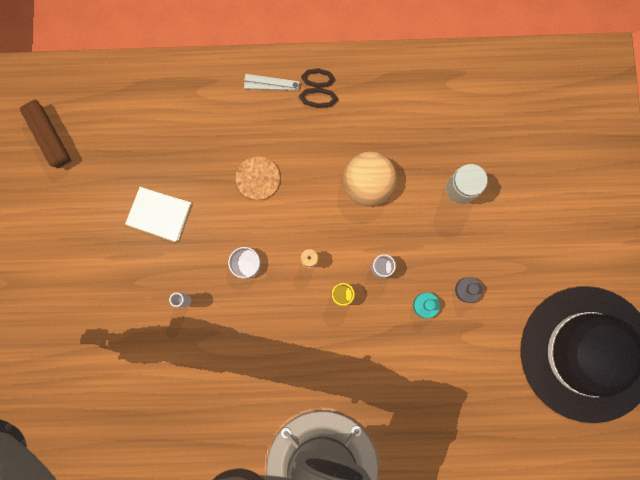

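View pics/side0.png

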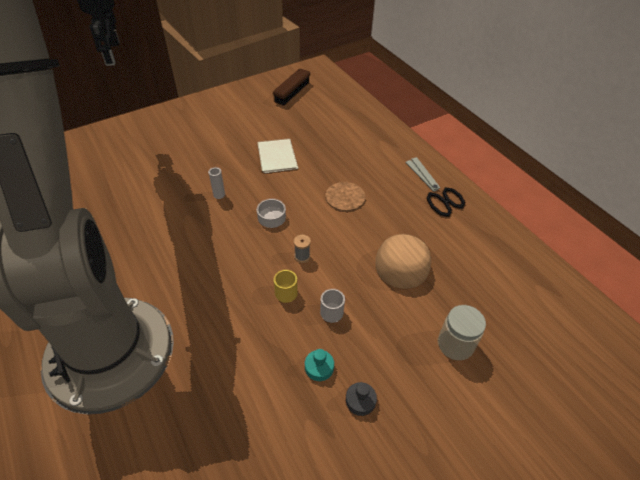

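The top view shows the mat (258,178), block (370,179), cards (159,214), wide pot (244,263), medium pot (384,266), narrow pot (177,299), spool (309,258), iron weight (470,290) and jar (470,183). The side view agrees with this.

```bash
cat > h.py <<'E'
from bench import r
import numpy as np, cv2
from scipy.spatial.transform import Rotation as R
def cast(f,uv,z):
    M=cv2.Rodrigues(f["rvec"])[0]; K=f["camera_matrix"]
    c=-M.T@f["tvec"]; d=M.T@np.linalg.inv(K)@np.array([uv[0],uv[1],1.])
    return c+d*(z-c[2])/d[2]
def proj(f,p): return cv2.projectPoints(np.array(p,float).reshape(-1,1,3),f["rvec"],f["tvec"],f["camera_matrix"],None)[0].reshape(-1,2)
def circ(c,rad,z):
    t=np.linspace(0,2*np.pi,40); return np.c_[c[0]+rad*np.cos(t),c[1]+rad*np.sin(t),0*t+z]
def overlay(f,cs,boxes,name,k=5,s=40):
    # cs: (centre xy, radius, z); boxes: pixel centres of crops
    im=cv2.resize(f["pixels"][:,:,::-1],None,fx=k,fy=k,interpolation=cv2.INTER_CUBIC)
    for c,rad,z in cs: cv2.polylines(im,[((proj(f,circ(c,rad,z))+.5)*k).astype(int)],True,(0,255,0),1)
    t=[im[int((v-s/2)*k):int((v+s/2)*k),int((u-s/2)*k):int((u+s/2)*k)] for u,v in boxes]
    n=4; rows=[np.hstack(t[i:i+n]) for i in range(0,len(t),n)]; cv2.imwrite(name,np.vstack(rows))
# world goal -> tool units relative to commanded/measured pose
def rel(o,p,yaw=None):
    q=R.from_rotvec(o["orientation"]); return (q.inv().apply(np.array(p)-o["tcp_pos"])/.15).round(3)
E
python3 - <<'E'
from h import *
import h
f=r.grab_frame("top"); im=f["pixels"]; hsv=cv2.cvtColor(im,cv2.COLOR_RGB2HSV)
S=dict(mat=(258,178,.006,.05),block=(370,179,.02,.06),wide=(244,262,.03,.034),med=(384,265,.052,.024),nar=(176,299,.078,.015),spool=(309,257,.055,.018),weight=(473,289,.056,.012),jar=(470,176,.091,.036))
for k,(u,v,z,_) in S.items():
    print(k,cast(f,(u,v),z).round(4)[:2], hsv[v,u])
m=((hsv[:,:,1]<60)&(hsv[:,:,2]>150)).astype(np.uint8); m[:, :100]=0;m[:,205:]=0;m[:170]=0;m[250:]=0
c=max(cv2.findContours(m,0,1)[0],key=cv2.contourArea)
b=cv2.boxPoints(cv2.minAreaRect(c)); P=np.array([cast(f,x,.008)[:2] for x in b]); print("cards",P.round(3).tolist(),P.mean(0),np.linalg.norm(np.diff(P,axis=0),axis=1))
overlay(f,[(cast(f,(u,v),z)[:2],rad,z) for u,v,z,rad in S.values()],[(u,v) for u,v,_,_ in S.values()],"pics/o1.png",k=4,s=50)
E
```

```text
mat [0.6284 0.1254] [ 14 146 199]
block [ 0.615  -0.1244] [ 19 113 250]
wide [0.4375 0.1565] [ 10  12 247]
med [ 0.4202 -0.1431] [  8  30 164]
nar [0.36   0.2926] [  8  38 128]
spool [0.4416 0.0154] [ 11 157 128]
weight [ 0.3639 -0.3268] [  5  28 119]
jar [ 0.5982 -0.3267] [ 26  23 224]
cards [[0.532, 0.424], [0.621, 0.395], [0.577, 0.277], [0.489, 0.307]] [0.5548947  0.35088937] [0.09363634 0.12583498 0.09312667]
```

View pics/o1.png

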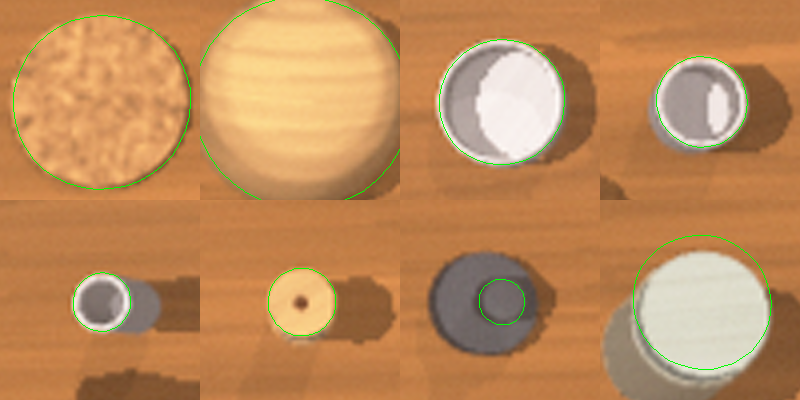

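The projected circles sit on the rims, so the seed points are good to 1–2 mm. I'll first square the tool to the world axes (tool x = -X, y = +Y, z = down) while moving toward the wide pot.

Emit:
send_rows(
  deltas=[
    [1,-0.878,-0.715,0,0,0,-0.126],
    [1,-0.878,-0.715,0,0,0,-0.126],
    [1,-0.878,-0.715,0,0,0,-0.126],
    [1,-0.878,-0.715,0,0,0,-0.126],
    [1,-0.878,-0.715,0,0,0,-0.126],
    [1,-0.878,-0.715,0,0,0,-0.126],
    [1,-0.878,-0.715,0,0,0,-0.126],
    [1,-0.878,-0.715,0,0,0,-0.126],
    [1,-0.878,-0.715,0,0,0,-0.126],
    [1,-0.878,-0.715,0,0,0,-0.126],
  ],
  squeeze=30,
)

```text
clock: 0.98
tcp_pos: [0.3393, 0.4743, 0.2421]
orientation: [0.004, -3.141, -0.0]
contact_force: [0.6, -0.6, -0.2]
grip_width: 0.0853
```

Emit:
send_rows(
  deltas=[
    [1,-0.655,-1,0,0,0,0],
    [1,-0.655,-1,0,0,0,0],
    [1,-0.655,-1,0,0,0,0],
    [1,-0.655,-1,0,0,0,0],
    [1,-0.655,-1,0,0,0,0],
    [1,-0.655,-1,0,0,0,0],
  ],
)

```text
clock: 1.48
tcp_pos: [0.4413, 0.3193, 0.2423]
orientation: [0.011, 3.141, -0.002]
contact_force: [0.2, -0.5, -0.3]
grip_width: 0.0854
```

Emit:
send_rows(
  deltas=[
    [1,0,-1,0.3,0,0,0],
    [1,0,-1,0.3,0,0,0],
    [1,0,-1,0.3,0,0,0],
    [1,0,-1,0.3,0,0,0],
    [1,0,-1,0.3,0,0,0],
    [1,0,-1,0.3,0,0,0],
    [1,0,-1,0.3,0,0,0],
  ],
)

```text
clock: 2.07
tcp_pos: [0.4386, 0.1753, 0.1976]
orientation: [-0.004, 3.141, 0.002]
contact_force: [-0.2, 0.1, 0.3]
grip_width: 0.0854
```

Emit:
send_rows(
  deltas=[
    [1,0,-0.12,0.7,0,0,0],
    [1,0,-0.12,0.7,0,0,0],
    [1,0,-0.12,0.7,0,0,0],
    [1,0,-0.12,0.7,0,0,0],
    [1,0,-0.12,0.7,0,0,0],
    [1,0,-0.12,0.7,0,0,0],
    [1,0,-0.12,0.7,0,0,0],
    [1,0,-0.12,0.7,0,0,0],
  ],
)

```text
clock: 2.73
tcp_pos: [0.4399, 0.1564, 0.094]
orientation: [-0.001, 3.138, 0.003]
contact_force: [-0.6, -0.6, 0.2]
grip_width: 0.0851
```

```bash
python3 - <<'E'
from h import *
o=r.get_obs(); print(o["tcp_pos"],o["joints"].round(2))
a=r.grab_frame("side"); b=r.grab_frame("top")
t=lambda f:cv2.resize(f["pixels"][:,:,::-1][int(v)-60:int(v)+60,int(u)-60:int(u)+60],(400,400),interpolation=2)
L=[]
for f in(a,b):
    u,v=proj(f,[.4375,.1565,.04])[0]; L.append(t(f))
cv2.imwrite("pics/a1.png",np.hstack(L))
E
```

```text
[0.43992322 0.156448   0.09397763] [-0.56  0.35  0.1   2.18 -0.06  0.61  1.16]
```

View pics/a1.png

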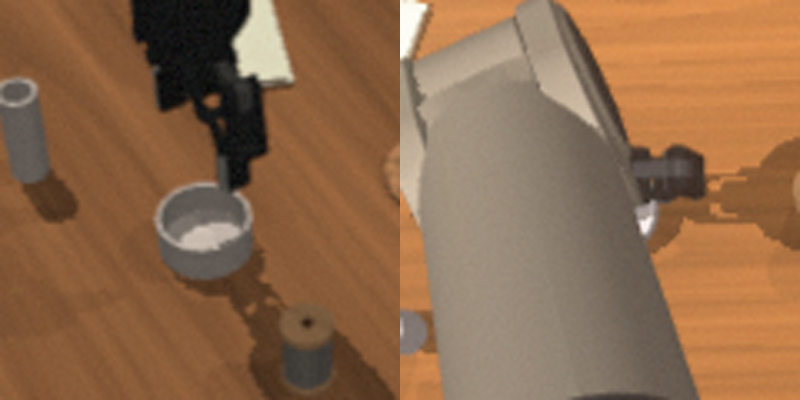

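The side view shows the open jaws straight over the wide pot, and the top camera's view is blocked by the arm. I'll descend and grip.

Emit:
send_rows(
  deltas=[
    [1,0.015,0,0.16,0,0,0],
    [1,0.015,0,0.32,0,0,0],
    [1,0.015,0,0.48,0,0,0],
    [1,0.015,0,0.48,0,0,0],
    [1,0.015,0,0.48,0,0,0],
    [0.5,0.015,0,0.48,0,0,0],
    [0.5,0.015,0,0.48,0,0,0],
    [0.5,0.015,0,0.48,0,0,0],
    [0.5,0.015,0,0.48,0,0,0],
    [0.5,0.015,0,0.48,0,0,0],
    [0.5,0.015,0,0.48,0,0,0],
    [0.5,0.015,0,0.48,0,0,0],
  ],
)

```text
clock: 3.83
tcp_pos: [0.4375, 0.1555, 0.022]
orientation: [0.001, 3.139, 0.002]
contact_force: [-2.4, -1.2, 6.6]
grip_width: 0.0655
```

Emit:
send_rows(
  deltas=[
    [0.5,0,0,-0.2,0,0,0],
    [0.5,0,0,-0.4,0,0,0],
    [0.5,0,0,-0.6,0,0,0],
    [0.5,0,0,-0.6,0,0,0],
    [0.5,0,0,-0.6,0,0,0],
  ],
)

```text
clock: 4.25
tcp_pos: [0.4379, 0.1558, 0.1126]
orientation: [0.0, 3.137, 0.004]
contact_force: [0.2, -0.3, 0.1]
grip_width: 0.0652
```

```bash
python3 - <<'E'
from h import *
o=r.get_obs(); print(o["tcp_pos"],o["grip_width"])
f=r.grab_frame("side"); u,v=proj(f,o["tcp_pos"])[0]
z=o["tcp_pos"][2]-.022+.03
k=5
im=cv2.resize(f["pixels"][:,:,::-1],None,fx=k,fy=k,interpolation=2)
cv2.polylines(im,[((proj(f,circ(o["tcp_pos"][:2],.034,z))+.5)*k).astype(int)],True,(0,255,0),1)
cv2.imwrite("pics/a2.png",im[int(v-50)*k:int(v+50)*k,int(u-60)*k:int(u+60)*k])
E
```

```text
[0.43785614 0.15583293 0.11261121] 0.06519031671291335
```

View pics/a2.png

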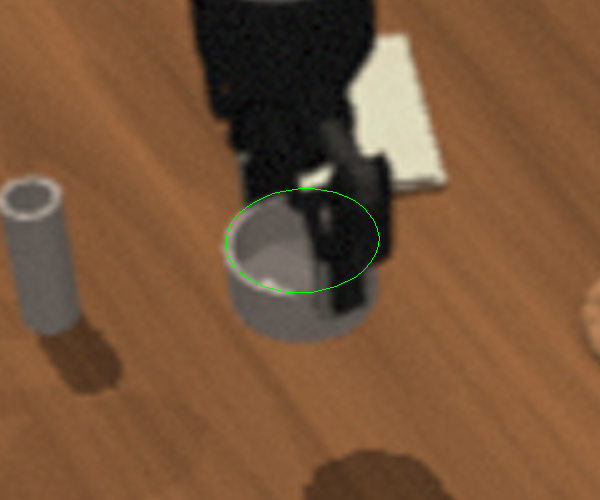

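The pot is held, roughly level, with its rim matching the predicted circle (centre near (303,241) in the crop). I'll carry it to the mat next.

Emit:
send_rows(
  deltas=[
    [0.5,-0.27,-0.1,0,0,0,0],
    [0.5,-0.54,-0.2,0,0,0,0],
    [0.5,-0.8,-0.2,0,0,0,0],
    [0.5,-1,-0.2,0,0,0,0],
    [0.5,-1,-0.2,0,0,0,0],
    [0.5,-1,-0.2,0,0,0,0],
    [0.5,-1,-0.2,0,0,0,0],
  ],
)

```text
clock: 4.88
tcp_pos: [0.5846, 0.1248, 0.1085]
orientation: [0.0, -3.138, 0.002]
contact_force: [-0.5, 0.3, -0.6]
grip_width: 0.0653
```

Emit:
send_rows(
  deltas=[
    [0.5,-0.15,0,0,0,0,0],
    [0.5,-0.27,0,0.15,0,0,0],
    [0.5,-0.27,0,0.3,0,0,0],
    [0.5,-0.27,0,0.4,0,0,0],
    [0.5,-0.27,0,0.45,0,0,0],
    [0.5,-0.27,0,0.45,0,0,0],
    [0.5,-0.27,0,0.45,0,0,0],
    [0.5,-0.27,0,0.45,0,0,0],
  ],
)

```text
clock: 5.55
tcp_pos: [0.6272, 0.1254, 0.0439]
orientation: [-0.001, 3.14, 0.001]
contact_force: [0.3, -0.6, -0.7]
grip_width: 0.0654
```

Emit:
send_rows(
  deltas=[
    [0.5,-0.01,0,0.05,0,0,0],
    [0.5,-0.01,0,0.09,0,0,0],
    [0.5,-0.01,0,0.1,0,0,0],
    [0.5,-0.01,0,0.1,0,0,0],
    [0.5,-0.01,0,0.1,0,0,0],
    [0.5,-0.01,0,0.1,0,0,0],
  ],
)

```text
clock: 6.05
tcp_pos: [0.6286, 0.1252, 0.0281]
orientation: [0.0, 3.141, 0.0]
contact_force: [-0.2, 0.2, 3.4]
grip_width: 0.0654
```

Emit:
send_rows(
  deltas=[
    [1,0,0,0,0,0,0],
    [1,0,0,0,0,0,0],
    [1,0,0,0,0,0,0],
    [1,0,0,0,0,0,0],
    [1,0,0,0,0,0,0],
    [1,0,0,0,0,0,0],
    [1,0,0,-0.2,0,0,0],
    [1,0,0,-0.45,0,0,0],
    [1,0,0,-0.7,0,0,0],
    [1,0,0,-1,0,0,0],
    [1,0,0,-1,0,0,0],
    [1,0,0,-1,0,0,0],
  ],
)

```text
clock: 7.05
tcp_pos: [0.6306, 0.1255, 0.1815]
orientation: [0.0, 3.135, 0.003]
contact_force: [-0.1, -0.2, -1.2]
grip_width: 0.0853
```

Emit:
send_rows(
  deltas=[
    [1,0.7,-0.9,0,0,0,0],
    [1,0.7,-0.9,0,0,0,0],
    [1,0.7,-0.9,0,0,0,0],
    [1,0.7,-0.9,0,0,0,0],
    [1,0.7,-0.9,0,0,0,0],
    [1,0.7,-0.9,0,0,0,0],
    [1,0.7,-0.9,0,0,0,0],
    [1,0.7,-0.9,0,0,0,0],
  ],
)

```text
clock: 7.72
tcp_pos: [0.524, -0.0084, 0.1772]
orientation: [0.003, -3.141, -0.001]
contact_force: [0.6, 0.5, -0.3]
grip_width: 0.0851
```

Emit:
send_rows(
  deltas=[
    [1,0.69,-0.89,0,0,0,0],
    [1,0.69,-0.89,0,0,0,0],
    [1,0.69,-0.89,0,0,0,0],
    [1,0.69,-0.89,0,0,0,0],
    [1,0.69,-0.89,0,0,0,0],
    [1,0.69,-0.89,0.4,0,0,0],
    [1,0.69,-0.89,0.5,0,0,0],
    [1,0.69,-0.89,0.5,0,0,0],
    [1,0.69,-0.89,0.5,0,0,0],
    [1,0.69,-0.89,0.5,0,0,0],
  ],
)

```text
clock: 8.55
tcp_pos: [0.4213, -0.1429, 0.1037]
orientation: [-0.002, 3.141, -0.0]
contact_force: [0.1, 1.0, 0.1]
grip_width: 0.0856
```

```bash
python3 - <<'E'
from h import *
o=r.get_obs(); print(o["tcp_pos"])
f=r.grab_frame("top"); M=(.6284,.1252)
overlay(f,[(M,.034,.036),(M,.05,.006)],[proj(f,[*M,.03])[0]],"pics/a3.png",k=6,s=60)
f=r.grab_frame("side")
overlay(f,[(M,.034,.036),(M,.05,.006),((.4202,-.1431),.024,.052)],[proj(f,[*M,.03])[0],proj(f,o["tcp_pos"])[0]],"pics/a4.png",k=6,s=60)
cv2.imwrite("pics/a5.png",cv2.resize(np.hstack([cv2.imread("pics/a3.png"),cv2.imread("pics/a4.png")]),(800,267)))
E
```

```text
[ 0.42129622 -0.14294777  0.10370351]
```

View pics/a5.png

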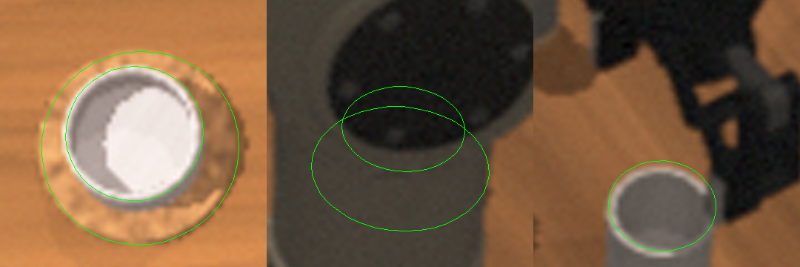

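The wide pot is within 1–2 mm of the mat centre, and the medium pot's rim matches its estimate. I'll grip the medium pot near its rim.

Emit:
send_rows(
  deltas=[
    [1,0.005,0,0.16,0,0,0],
    [1,0.005,0,0.32,0,0,0],
    [1,0.005,0,0.4,0,0,0],
    [1,0.005,0,0.4,0,0,0],
    [1,0.005,0,0.4,0,0,0],
    [0.3,0.005,0,0.4,0,0,0],
    [0.3,0.005,0,0.4,0,0,0],
    [0.3,0.005,0,0.4,0,0,0],
    [0.3,0.005,0,0.4,0,0,0],
    [0.3,0.005,0,0.4,0,0,0],
    [0.3,0.005,0,0.4,0,0,0],
    [0.3,0.005,0,0.4,0,0,0],
    [0.3,0.005,0,0.4,0,0,0],
  ],
)

```text
clock: 9.73
tcp_pos: [0.42, -0.1435, 0.044]
orientation: [-0.0, 3.14, -0.0]
contact_force: [-1.4, -0.1, 11.3]
grip_width: 0.047
```

Emit:
send_rows(
  deltas=[
    [0.3,0,0,-0.2,0,0,0],
    [0.3,0,0,-0.4,0,0,0],
    [0.3,0,0,-0.7,0,0,0],
    [0.3,0,0,-0.9,0,0,0],
    [0.3,0,0,-0.9,0,0,0],
    [0.3,0,0,-0.9,0,0,0],
  ],
)

```text
clock: 10.23
tcp_pos: [0.4205, -0.1435, 0.18]
orientation: [-0.0, 3.136, -0.0]
contact_force: [-0.4, -0.3, -1.5]
grip_width: 0.047
```

Emit:
send_rows(
  deltas=[
    [0.3,-0.2,0.25,0,0,0,0],
    [0.3,-0.4,0.5,0,0,0,0],
    [0.3,-0.55,0.75,0,0,0,0],
    [0.3,-0.7,0.9,0,0,0,0],
    [0.3,-0.7,0.9,0,0,0,0],
    [0.3,-0.7,0.9,0,0,0,0],
    [0.3,-0.7,0.9,0,0,0,0],
  ],
)

```text
clock: 10.82
tcp_pos: [0.5228, -0.0088, 0.1763]
orientation: [0.001, -3.138, 0.001]
contact_force: [-0.8, -1.0, 0.4]
grip_width: 0.0469
```

Emit:
send_rows(
  deltas=[
    [0.3,-0.2,0.25,0,0,0,0],
    [0.3,-0.4,0.5,0,0,0,0],
    [0.3,-0.55,0.75,0,0,0,0],
    [0.3,-0.69,0.895,0,0,0,0],
    [0.3,-0.69,0.895,0.15,0,0,0],
    [0.3,-0.69,0.895,0.3,0,0,0],
    [0.3,-0.69,0.895,0.45,0,0,0],
    [0.3,-0.69,0.895,0.45,0,0,0],
    [0.3,-0.69,0.895,0.45,0,0,0],
  ],
)

```text
clock: 11.57
tcp_pos: [0.626, 0.1233, 0.109]
orientation: [-0.004, -3.138, 0.003]
contact_force: [0.1, -0.3, 0.1]
grip_width: 0.0469
```

```bash
python3 - <<'E'
from h import *
o=r.get_obs(); print(o["tcp_pos"])
L=[]; p=o["tcp_pos"]; z=p[2]-.044
for n in("top","side"):
    f=r.grab_frame(n)
    overlay(f,[((.6285,.1258),.034,.036),(p[:2],.024,z+.052),(p[:2],.024,z)],[proj(f,[.6285,.1258,.05])[0]],"pics/t.png",k=5,s=80); L.append(cv2.imread("pics/t.png"))
cv2.imwrite("pics/a6.png",np.hstack(L))
E
```

```text
[0.62600902 0.12332742 0.10899068]
```

View pics/a6.png

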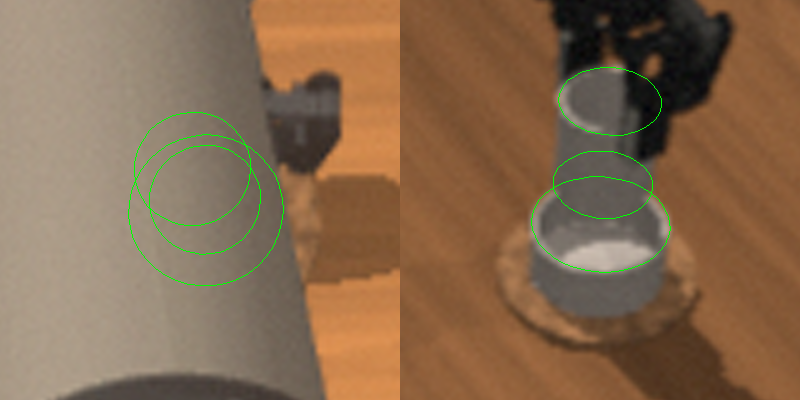

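Side view: the medium pot hangs centred over the wide pot, well inside its rim. I'll settle and lower partway first.

Emit:
send_rows(
  deltas=[
    [0.3,0,0,0.1,0,0,0],
    [0.3,0,0,0.15,0,0,0],
    [0.3,0,0,0.15,0,0,0],
    [0.3,0,0,0.15,0,0,0],
  ],
)

```text
clock: 12.0
tcp_pos: [0.6277, 0.1256, 0.0884]
orientation: [0.0, 3.141, 0.0]
contact_force: [0.5, 0.5, -0.6]
grip_width: 0.0468
```

Emit:
send_rows(
  deltas=[
    [0.3,-0.005,0,0.06,0,0,0],
    [0.3,-0.005,0,0.12,0,0,0],
    [0.3,-0.005,0,0.18,0,0,0],
    [0.3,-0.005,0,0.21,0,0,0],
    [0.3,-0.005,0,0.225,0,0,0],
    [0.3,-0.005,0,0.225,0,0,0],
    [0.3,-0.005,0,0.225,0,0,0],
  ],
)

```text
clock: 12.58
tcp_pos: [0.6277, 0.1257, 0.0543]
orientation: [-0.0, -3.14, 0.0]
contact_force: [-4.8, -0.7, 8.1]
grip_width: 0.0467
```

Emit:
send_rows(
  deltas=[
    [0.8,0,0,0,0,0,0],
    [0.8,0,0,0,0,0,0],
    [0.8,0,0,0,0,0,0],
    [0.8,0,0,0,0,0,0],
    [0.8,0,0,0,0,0,0],
    [0.8,0,0,-0.2,0,0,0],
    [0.8,0,0,-0.45,0,0,0],
    [0.8,0,0,-0.7,0,0,0],
    [0.8,0,0,-1,0,0,0],
    [0.8,0,0,-1,0,0,0],
    [0.8,0,0,-1,0,0,0],
  ],
)

```text
clock: 13.5
tcp_pos: [0.6305, 0.1263, 0.2077]
orientation: [0.0, 3.135, 0.003]
contact_force: [-0.2, -0.0, -0.1]
grip_width: 0.0684
```

Emit:
send_rows(
  deltas=[
    [0.8,0.9,0.56,0,0,0,0],
    [0.8,0.9,0.56,0,0,0,0],
    [0.8,0.9,0.56,0,0,0,0],
    [0.8,0.9,0.56,0,0,0,0],
    [0.8,0.9,0.56,0,0,0,0],
    [0.8,0.9,0.56,0,0,0,0],
    [0.8,0.9,0.56,0,0,0,0],
  ],
)

```text
clock: 14.08
tcp_pos: [0.4934, 0.2093, 0.2032]
orientation: [0.0, -3.141, 0.002]
contact_force: [-0.3, 0.2, -0.2]
grip_width: 0.0684
```

Emit:
send_rows(
  deltas=[
    [0.8,0.89,0.55,0,0,0,0],
    [0.8,0.89,0.55,0,0,0,0],
    [0.8,0.89,0.55,0,0,0,0],
    [0.8,0.89,0.55,0,0,0,0],
    [0.8,0.89,0.55,0,0,0,0],
    [0.8,0.89,0.55,0.3,0,0,0],
    [0.8,0.89,0.55,0.5,0,0,0],
    [0.8,0.89,0.55,0.5,0,0,0],
    [0.8,0.89,0.55,0.5,0,0,0],
    [0.8,0.89,0.55,0.5,0,0,0],
  ],
)

```text
clock: 14.92
tcp_pos: [0.3614, 0.2923, 0.13]
orientation: [0.003, 3.141, 0.0]
contact_force: [0.4, 0.3, 1.5]
grip_width: 0.0686
```

```bash
python3 - <<'E'
from h import *
o=r.get_obs(); p=o["tcp_pos"]; print(p,o["joints"].round(2))
W=(.6285,.1258); N=(.36,.2926)
C=[(W,.034,.036),(W,.024,.062),(N,.015,.078)]
f=r.grab_frame("top"); overlay(f,C,[proj(f,[*W,.05])[0]],"pics/t.png",k=5,s=50); L=[cv2.imread("pics/t.png")]
f=r.grab_frame("side"); overlay(f,C,[proj(f,[*W,.05])[0],proj(f,[*N,.08])[0]],"pics/t.png",k=5,s=50); L.append(cv2.imread("pics/t.png"))
cv2.imwrite("pics/a7.png",np.hstack(L))
E
```

```text
[0.36141366 0.29227057 0.12998508] [-0.84  0.29  0.03  2.15 -0.01  0.7   0.77]
```

View pics/a7.png

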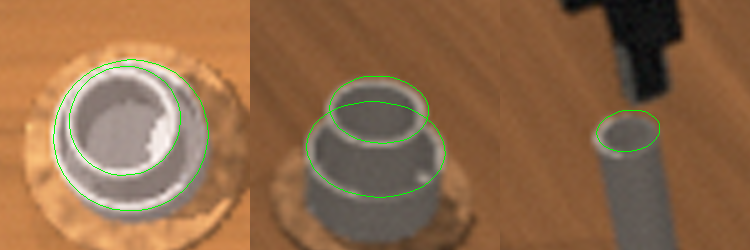

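The medium pot is nested and centred within about 1 mm in both views. The narrow pot's rim is where it was estimated, so I'll grip it near the top.

Emit:
send_rows(
  deltas=[
    [0.8,0.005,0,0.16,0,0,0],
    [0.8,0.005,0,0.32,0,0,0],
    [0.8,0.005,0,0.435,0,0,0],
    [0.8,0.005,0,0.435,0,0,0],
    [0.8,0.005,0,0.435,0,0,0],
    [0.1,0.005,0,0.435,0,0,0],
    [0.1,0.005,0,0.435,0,0,0],
    [0.1,0.005,0,0.435,0,0,0],
    [0.1,0.005,0,0.435,0,0,0],
    [0.1,0.005,0,0.435,0,0,0],
    [0.1,0.005,0,0.435,0,0,0],
    [0.1,0.005,0,0.435,0,0,0],
    [0.1,0.005,0,0.435,0,0,0],
  ],
)

```text
clock: 16.1
tcp_pos: [0.36, 0.2928, 0.0651]
orientation: [0.001, 3.14, 0.002]
contact_force: [-0.1, -1.2, 8.1]
grip_width: 0.0291
```

Emit:
send_rows(
  deltas=[
    [0.1,0,0,-0.2,0,0,0],
    [0.1,0,0,-0.4,0,0,0],
    [0.1,0,0,-0.7,0,0,0],
    [0.1,0,0,-0.9,0,0,0],
    [0.1,0,0,-0.9,0,0,0],
    [0.1,0,0,-0.9,0,0,0],
  ],
)

```text
clock: 16.6
tcp_pos: [0.3601, 0.2934, 0.2012]
orientation: [0.0, 3.138, 0.006]
contact_force: [-0.6, 0.5, -1.5]
grip_width: 0.029
```

Emit:
send_rows(
  deltas=[
    [0.1,-0.25,-0.15,0,0,0,0],
    [0.1,-0.5,-0.3,0,0,0,0],
    [0.1,-0.75,-0.46,0,0,0,0],
    [0.1,-0.9,-0.56,0,0,0,0],
    [0.1,-0.9,-0.56,0,0,0,0],
    [0.1,-0.9,-0.56,0,0,0,0],
    [0.1,-0.9,-0.56,0,0,0,0],
  ],
)

```text
clock: 17.18
tcp_pos: [0.4928, 0.2083, 0.1974]
orientation: [0.0, -3.139, 0.002]
contact_force: [-0.3, 0.4, -1.1]
grip_width: 0.0284
```

Emit:
send_rows(
  deltas=[
    [0.1,-0.25,-0.15,0,0,0,0],
    [0.1,-0.5,-0.3,0,0,0,0],
    [0.1,-0.75,-0.46,0,0,0,0],
    [0.1,-0.89,-0.55,0,0,0,0],
    [0.1,-0.89,-0.55,0.1,0,0,0],
    [0.1,-0.89,-0.55,0.2,0,0,0],
    [0.1,-0.89,-0.55,0.33,0,0,0],
    [0.1,-0.89,-0.55,0.33,0,0,0],
    [0.1,-0.89,-0.55,0.33,0,0,0],
    [0.1,-0.89,-0.55,0.33,0,0,0],
    [0.1,-0.89,-0.55,0.33,0,0,0],
  ],
)

```text
clock: 18.1
tcp_pos: [0.628, 0.1267, 0.1506]
orientation: [-0.002, 3.14, 0.001]
contact_force: [0.2, -1.2, -0.1]
grip_width: 0.0286
```

```bash
python3 - <<'E'
from h import *
o=r.get_obs(); p=o["tcp_pos"]; print(p); b=p[2]-.065
W=(.6285,.1258)
f=r.grab_frame("side"); overlay(f,[(W,.024,.062),(p[:2],.015,b),(p[:2],.015,b+.078)],[proj(f,[*W,.08])[0]],"pics/a8.png",k=6,s=80)
E
```

```text
[0.62803803 0.12674018 0.15059589]
```

View pics/a8.png

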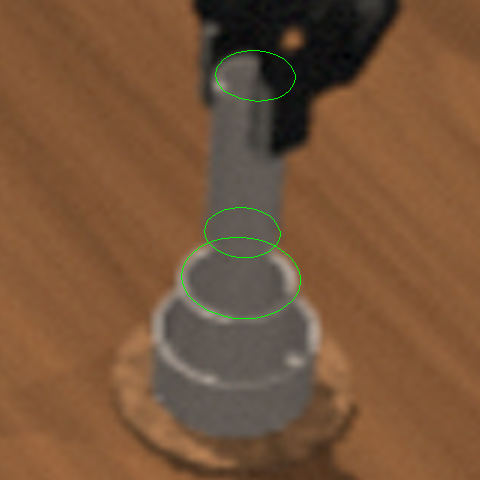

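The narrow pot's foot is at (244,245) in the crop, over the medium pot's mouth at (240,278), and nearly vertical, so I'll lower it.

Emit:
send_rows(
  deltas=[
    [0.1,0,-0.005,0.08,0,0,0],
    [0.1,0,-0.005,0.16,0,0,0],
    [0.1,0,-0.005,0.24,0,0,0],
    [0.1,0,-0.005,0.32,0,0,0],
    [0.1,0,-0.005,0.4,0,0,0],
    [0.1,0,-0.005,0.44,0,0,0],
    [0.1,0,-0.005,0.47,0,0,0],
    [0.1,0,-0.005,0.47,0,0,0],
    [0.1,0,-0.005,0.47,0,0,0],
  ],
)

```text
clock: 18.9
tcp_pos: [0.6282, 0.1248, 0.0789]
orientation: [0.0, 3.141, -0.0]
contact_force: [-0.6, -1.2, 0.9]
grip_width: 0.0287
```

Emit:
send_rows(
  deltas=[
    [0.6,0,0,0.005,0,0,0],
    [0.6,0,0,0.005,0,0,0],
    [0.6,0,0,0,0,0,0],
    [0.6,0,0,0,0,0,0],
    [0.6,0,0,0,0,0,0],
    [0.6,0,0,-0.2,0,0,0],
    [0.6,0,0,-0.45,0,0,0],
    [0.6,0,0,-0.7,0,0,0],
    [0.6,0,0,-0.8,0,0,0],
    [0.6,0,0,-0.8,0,0,0],
    [0.6,0,0,-0.8,0,0,0],
  ],
)

```text
clock: 19.82
tcp_pos: [0.6281, 0.1253, 0.1998]
orientation: [-0.0, 3.14, 0.001]
contact_force: [-0.5, -0.7, -0.7]
grip_width: 0.0511
```

Emit:
send_rows(
  deltas=[
    [0.7,0.9,-0.5,0,0,0,0],
    [0.7,0.9,-0.5,0,0,0,0],
    [0.7,0.9,-0.5,0,0,0,0],
    [0.7,0.9,-0.5,0,0,0,0],
    [0.7,0.9,-0.5,0,0,0,0],
    [0.7,0.9,-0.5,0,0,0,0],
    [0.7,0.9,-0.5,0,0,0,0],
  ],
)

```text
clock: 20.4
tcp_pos: [0.4929, 0.0506, 0.1982]
orientation: [0.001, -3.141, -0.0]
contact_force: [-0.6, 0.0, -0.1]
grip_width: 0.0602
```

Emit:
send_rows(
  deltas=[
    [0.7,0.343,-0.233,0,0,0,0],
    [0.7,0.343,-0.233,0.2,0,0,0],
    [0.7,0.343,-0.233,0.4,0,0,0],
    [0.7,0.343,-0.233,0.667,0,0,0],
    [0.7,0.343,-0.233,0.667,0,0,0],
    [0.7,0.343,-0.233,0.667,0,0,0],
    [0.7,0.343,-0.233,0.667,0,0,0],
  ],
)

```text
clock: 20.98
tcp_pos: [0.4427, 0.0157, 0.0997]
orientation: [-0.001, 3.141, 0.0]
contact_force: [0.5, 0.5, 0.5]
grip_width: 0.0599
```

```bash
python3 - <<'E'
from h import *
o=r.get_obs(); p=o["tcp_pos"]; print(p)
W=(.6285,.1258);S=(.4416,.0154);B=(.615,-.1244)
C=[(W,.024,.062),(W,.015,.092),(S,.018,.055),(B,.06,0)]
f=r.grab_frame("top"); overlay(f,C,[proj(f,[*W,.05])[0],proj(f,[*B,.03])[0]],"pics/t.png",k=4,s=65); L=[cv2.imread("pics/t.png")]
f=r.grab_frame("side"); overlay(f,C,[proj(f,[*W,.05])[0],proj(f,[*B,.03])[0],proj(f,[*S,.06])[0]],"pics/t.png",k=4,s=65); L.append(cv2.imread("pics/t.png"))
cv2.imwrite("pics/a9.png",cv2.resize(np.hstack(L),(800,160)))
E
```

```text
[0.44267683 0.0156713  0.09972242]
```

View pics/a9.png

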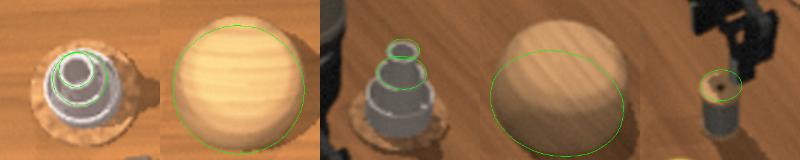

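The nest is complete and concentric in both views. The block's base circle fits, and the spool is under the jaws. Next I'll grip the spool.

Emit:
send_rows(
  deltas=[
    [0.7,0.005,0,0.16,0,0,0],
    [0.7,0.005,0,0.32,0,0,0],
    [0.7,0.005,0,0.4,0,0,0],
    [0.7,0.005,0,0.4,0,0,0],
    [0.7,0.005,0,0.4,0,0,0],
    [0.15,0.005,0,0.4,0,0,0],
    [0.15,0.005,0,0.4,0,0,0],
    [0.15,0.005,0,0.4,0,0,0],
    [0.15,0.005,0,0.4,0,0,0],
    [0.15,0.005,0,0.4,0,0,0],
    [0.15,0.005,0,0.4,0,0,0],
    [0.15,0.005,0,0.4,0,0,0],
  ],
)

```text
clock: 22.08
tcp_pos: [0.4418, 0.0154, 0.0403]
orientation: [0.0, 3.139, 0.001]
contact_force: [-1.5, 0.2, 8.3]
grip_width: 0.0352
```

Emit:
send_rows(
  deltas=[
    [0.15,0,0,-0.2,0,0,0],
    [0.15,0,0,-0.4,0,0,0],
    [0.15,0,0,-0.6,0,0,0],
    [0.15,0,0,-0.6,0,0,0],
    [0.15,0,0,-0.6,0,0,0],
  ],
)

```text
clock: 22.5
tcp_pos: [0.442, 0.0155, 0.1309]
orientation: [-0.0, 3.136, 0.002]
contact_force: [-0.3, -0.2, -0.4]
grip_width: 0.0355
```

Emit:
send_rows(
  deltas=[
    [0.15,-0.25,-0.03,0,0,0,0],
    [0.15,-0.5,-0.06,0,0,0,0],
    [0.15,-0.75,-0.1,0,0,0,0],
    [0.15,-0.9,-0.1,0,0,0,0],
    [0.15,-0.9,-0.1,0,0,0,0],
    [0.15,-0.9,-0.1,0,0,0,0],
    [0.15,-0.9,-0.1,0,0,0,0],
  ],
)

```text
clock: 23.08
tcp_pos: [0.5737, 0.0001, 0.1274]
orientation: [0.0, -3.138, 0.0]
contact_force: [-1.4, 0.3, -0.2]
grip_width: 0.0352
```

Emit:
send_rows(
  deltas=[
    [0.15,-0.2,0,0,0,0,0],
    [0.15,-0.3,0,0.1,0,0,0],
    [0.15,-0.3,0,0.25,0,0,0],
    [0.15,-0.3,0,0.4,0,0,0],
    [0.15,-0.3,0,0.5,0,0,0],
    [0.15,-0.3,0,0.55,0,0,0],
    [0.15,-0.3,0,0.55,0,0,0],
    [0.15,-0.3,0,0.55,0,0,0],
  ],
)

```text
clock: 23.75
tcp_pos: [0.6198, 0.0002, 0.0464]
orientation: [0.0, -3.141, -0.0]
contact_force: [-0.3, 0.6, 0.3]
grip_width: 0.0351
```

Another 6 mm down, then release with a modest opening and lift.

Emit:
send_rows(
  deltas=[
    [0.15,-0.01,0,0.02,0,0,0],
    [0.15,-0.01,0,0.04,0,0,0],
    [0.15,-0.01,0,0.04,0,0,0],
    [0.15,-0.01,0,0.04,0,0,0],
    [0.15,-0.01,0,0.04,0,0,0],
  ],
)

```text
clock: 24.17
tcp_pos: [0.6221, 0.0002, 0.0406]
orientation: [-0.0, 3.141, 0.0]
contact_force: [-0.4, 1.2, -0.7]
grip_width: 0.0351
```

Emit:
send_rows(
  deltas=[
    [0.65,0,0,0,0,0,0],
    [0.65,0,0,0,0,0,0],
    [0.65,0,0,0,0,0,0],
    [0.65,0,0,0,0,0,0],
    [0.65,0,0,0,0,0,0],
    [0.65,0,0,-0.2,0,0,0],
    [0.65,0,0,-0.45,0,0,0],
    [0.65,0,0,-0.7,0,0,0],
    [0.65,0,0,-1,0,0,0],
    [0.65,0,0,-1,0,0,0],
    [0.65,0,0,-1,0,0,0],
  ],
)

```text
clock: 25.08
tcp_pos: [0.6241, 0.0002, 0.1938]
orientation: [0.0, 3.135, 0.001]
contact_force: [-0.4, 0.5, -1.0]
grip_width: 0.0552
```

Emit:
send_rows(
  deltas=[
    [0.65,0.72,-0.9,0,0,0,0],
    [0.65,0.72,-0.9,0,0,0,0],
    [0.65,0.72,-0.9,0,0,0,0],
    [0.65,0.72,-0.9,0,0,0,0],
    [0.65,0.72,-0.9,0,0,0,0],
    [0.65,0.72,-0.9,0,0,0,0],
    [0.65,0.72,-0.9,0,0,0,0],
    [0.65,0.72,-0.9,0,0,0,0],
  ],
)

```text
clock: 25.75
tcp_pos: [0.5145, -0.1333, 0.1895]
orientation: [0.003, -3.141, -0.001]
contact_force: [-0.0, 0.1, -1.3]
grip_width: 0.0555
```

Emit:
send_rows(
  deltas=[
    [0.65,0.72,-0.9,0,0,0,0],
    [0.65,0.72,-0.9,0,0,0,0],
    [0.65,0.72,-0.9,0,0,0,0],
    [0.65,0.72,-0.9,0,0,0,0],
    [0.65,0.72,-0.9,0,0,0,0],
    [0.65,0.72,-0.9,0,0,0,0],
    [0.65,0.72,-0.9,0,0,0,0],
    [0.65,0.72,-0.9,0,0,0,0],
  ],
)

```text
clock: 26.42
tcp_pos: [0.4079, -0.2679, 0.19]
orientation: [-0.006, 3.141, 0.001]
contact_force: [-0.7, -0.2, 0.3]
grip_width: 0.0557
```

Emit:
send_rows(
  deltas=[
    [0.65,0.28,-0.38,0,0,0,0],
    [0.65,0.28,-0.38,0.2,0,0,0],
    [0.65,0.28,-0.38,0.4,0,0,0],
    [0.65,0.28,-0.38,0.6,0,0,0],
    [0.65,0.28,-0.38,0.6,0,0,0],
    [0.65,0.28,-0.38,0.6,0,0,0],
    [0.65,0.28,-0.38,0.6,0,0,0],
    [0.65,0.28,-0.38,0.6,0,0,0],
  ],
)

```text
clock: 27.08
tcp_pos: [0.3659, -0.3269, 0.1019]
orientation: [-0.003, 3.139, -0.002]
contact_force: [-0.4, -0.6, 0.0]
grip_width: 0.0552
```

```bash
python3 - <<'E'
from h import *
o=r.get_obs(); p=o["tcp_pos"]; print(p,o["joints"].round(2))
W=(.3639,-.3268); S=(.622,.0002)
C=[(W,.028,.022),(W,.012,.056),(S,.018,.055)]
f=r.grab_frame("top"); overlay(f,C,[proj(f,[*S,.03])[0]],"pics/t.png",k=4,s=65); L=[cv2.imread("pics/t.png")]
f=r.grab_frame("side"); overlay(f,C,[proj(f,[*S,.05])[0],proj(f,[*W,.07])[0]],"pics/t.png",k=4,s=65); L.append(cv2.imread("pics/t.png"))
cv2.imwrite("pics/a10.png",np.hstack(L))
E
```

```text
[ 0.3658533  -0.32692251  0.10186452] [ 0.32  0.39  0.35  2.13 -0.21  0.65  2.38]
```

View pics/a10.png

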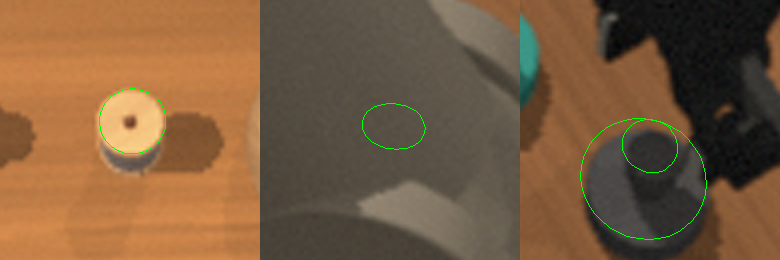

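Spool stands upright in place. The weight's knob lies about 2.7 px below its predicted circle in the side view ((653,158) vs (650,147)), so I'll cross-check it with both views.

```bash
python3 - <<'E'
from h import *
t=r.grab_frame("top"); s=r.grab_frame("side"); W=(.3639,-.3268)
print("top base",cast(t,(468.75,289.5),.02)[:2],"knob",cast(t,(473.4,288.6),.056)[:2])
u,v=proj(s,[*W,.056])[0]; print("side knob",cast(s,(u+.7,v+2.7),.056)[:2])
print("side base", end=" "); u,v=proj(s,[*W,.022])[0]; print(cast(s,(u+.5,v+2),.022)[:2])
E
```

```text
top base [ 0.36459947 -0.32701939] knob [ 0.36469091 -0.32767437]
side knob [ 0.36218016 -0.33145054]
side base [ 0.36258735 -0.33030732]
```

The views differ by about 4 mm, within what the jaws centre. I'll take the mean and grip the knob.

Emit:
send_rows(
  deltas=[
    [0.65,0.01,-0.01,0.16,0,0,0],
    [0.65,0.01,-0.01,0.32,0,0,0],
    [0.65,0.01,-0.01,0.39,0,0,0],
    [0.65,0.01,-0.01,0.39,0,0,0],
    [0.65,0.01,-0.01,0.39,0,0,0],
    [0.05,0.01,-0.01,0.39,0,0,0],
    [0.05,0.01,-0.01,0.39,0,0,0],
    [0.05,0.01,-0.01,0.39,0,0,0],
    [0.05,0.01,-0.01,0.39,0,0,0],
    [0.05,0.01,-0.01,0.39,0,0,0],
    [0.05,0.01,-0.01,0.39,0,0,0],
    [0.05,0.01,-0.01,0.39,0,0,0],
  ],
  squeeze=50,
)

```text
clock: 28.28
tcp_pos: [0.3632, -0.3293, 0.0428]
orientation: [0.001, 3.14, -0.002]
contact_force: [-0.5, -1.3, 8.6]
grip_width: 0.0223
```

Emit:
send_rows(
  deltas=[
    [0.05,0,0,-0.15,0,0,0],
    [0.05,0,0,-0.3,0,0,0],
    [0.05,0,0,-0.5,0,0,0],
    [0.05,0,0,-0.7,0,0,0],
    [0.05,0,0,-0.9,0,0,0],
    [0.05,0,0,-0.9,0,0,0],
    [0.05,0,0,-0.9,0,0,0],
  ],
)

```text
clock: 28.87
tcp_pos: [0.3629, -0.3282, 0.1775]
orientation: [-0.001, 3.139, -0.001]
contact_force: [-0.0, 0.1, -6.9]
grip_width: 0.0224
```

Emit:
send_rows(
  deltas=[
    [0.05,-0.1,0.22,0,0,0,0],
    [0.05,-0.2,0.44,0,0,0,0],
    [0.05,-0.3,0.66,0,0,0,0],
    [0.05,-0.4,0.9,0,0,0,0],
    [0.05,-0.4,0.9,0,0,0,0],
    [0.05,-0.4,0.9,0,0,0,0],
  ],
)

```text
clock: 29.37
tcp_pos: [0.4219, -0.1902, 0.1746]
orientation: [0.01, -3.137, -0.003]
contact_force: [-0.5, -1.1, -5.8]
grip_width: 0.0217
```

Emit:
send_rows(
  deltas=[
    [0.05,-0.1,0.22,0,0,0,0],
    [0.05,-0.2,0.44,0,0,0,0],
    [0.05,-0.3,0.66,0,0,0,0],
    [0.05,-0.4,0.9,0,0,0,0],
    [0.05,-0.4,0.9,0,0,0,0],
    [0.05,-0.4,0.9,0,0,0,0],
  ],
)

```text
clock: 29.87
tcp_pos: [0.482, -0.0568, 0.1751]
orientation: [0.006, -3.139, -0.0]
contact_force: [-0.7, -1.2, -6.1]
grip_width: 0.022
```

Emit:
send_rows(
  deltas=[
    [0.05,-0.1,0.22,0,0,0,0],
    [0.05,-0.2,0.44,0,0,0,0],
    [0.05,-0.3,0.66,0,0,0,0],
    [0.05,-0.3,0.9,0,0,0,0],
    [0.05,-0.3,0.9,0,0,0,0],
    [0.05,-0.3,0.9,0,0,0,0],
  ],
)

```text
clock: 30.37
tcp_pos: [0.5263, 0.0772, 0.1751]
orientation: [0.004, -3.138, 0.001]
contact_force: [-0.1, -0.7, -5.5]
grip_width: 0.0218
```

Emit:
send_rows(
  deltas=[
    [0.05,-0.05,0.22,0,0,0,0],
    [0.05,-0.1,0.44,0,0,0,0],
    [0.05,-0.1,0.66,0,0,0,0],
    [0.05,-0.1,0.9,0,0,0,0],
    [0.05,-0.1,0.9,0,0,0,0],
    [0.05,-0.1,0.9,0,0,0,0],
    [0.05,-0.1,0.9,0,0,0,0],
  ],
)

```text
clock: 30.95
tcp_pos: [0.5422, 0.2085, 0.1756]
orientation: [-0.004, -3.14, 0.004]
contact_force: [0.4, -0.5, -5.5]
grip_width: 0.0224
```

Emit:
send_rows(
  deltas=[
    [0.05,-0.03,0.22,0,0,0,0],
    [0.05,-0.06,0.44,0,0,0,0],
    [0.05,-0.08,0.66,0,0,0,0],
    [0.05,-0.08,0.85,0.1,0,0,0],
    [0.05,-0.08,0.93,0.25,0,0,0],
    [0.05,-0.08,0.93,0.4,0,0,0],
    [0.05,-0.08,0.93,0.55,0,0,0],
    [0.05,-0.08,0.93,0.7,0,0,0],
    [0.05,-0.08,0.93,0.7,0,0,0],
    [0.05,-0.08,0.93,0.7,0,0,0],
    [0.05,-0.08,0.93,0.7,0,0,0],
  ],
)

```text
clock: 31.87
tcp_pos: [0.5559, 0.3497, 0.0729]
orientation: [0.004, 3.14, -0.0]
contact_force: [0.3, -0.1, -4.6]
grip_width: 0.0228
```

```bash
python3 - <<'E'
from h import *
o=r.get_obs(); p=o["tcp_pos"]; print(p)
b=p[2]-.0428; C=[(p[:2],.028,b),(p[:2],.028,.008),((.555,.351),.003,.008)]
L=[]
for n in("top","side"):
    f=r.grab_frame(n); overlay(f,C,[proj(f,[*p[:2],.03])[0]],"pics/t.png",k=4,s=100); L.append(cv2.imread("pics/t.png"))
cv2.imwrite("pics/a11.png",np.hstack(L))
E
```

```text
[0.55592952 0.34971771 0.07285795]
```

View pics/a11.png

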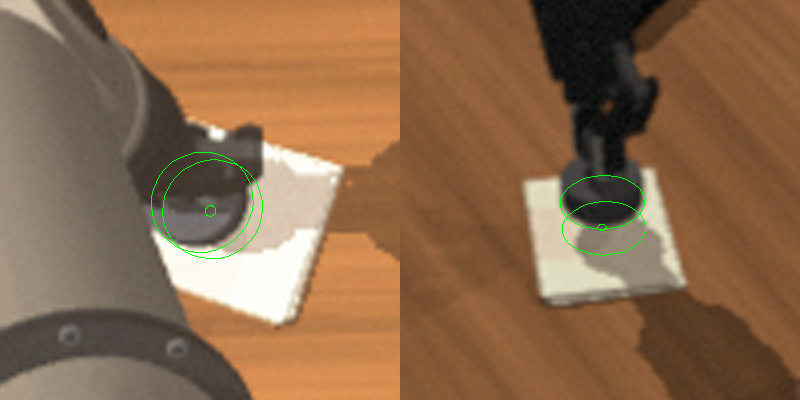

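The weight hangs over the middle of the cards, within about 4 mm in the top view, so I'll lower it gently.

Emit:
send_rows(
  deltas=[
    [0.05,0,0,0.05,0,0,0],
    [0.05,0,0,0.09,0,0,0],
    [0.05,0,0,0.12,0,0,0],
    [0.05,0,0,0.135,0,0,0],
    [0.05,0,0,0.145,0,0,0],
    [0.05,0,0,0.145,0,0,0],
    [0.05,0,0,0.145,0,0,0],
  ],
)

```text
clock: 32.55
tcp_pos: [0.554, 0.3509, 0.051]
orientation: [-0.0, -3.14, 0.001]
contact_force: [-5.4, -3.5, 5.7]
grip_width: 0.0224
```

Contact reached; release and lift clear.

Emit:
send_rows(
  deltas=[
    [0.5,0,0,0,0,0,0],
    [0.5,0,0,0,0,0,0],
    [0.5,0,0,0,0,0,0],
    [0.5,0,0,0,0,0,0],
    [0.5,0,0,0,0,0,0],
    [0.5,0,0,-0.2,0,0,0],
    [0.5,0,0,-0.45,0,0,0],
    [0.5,0,0,-0.7,0,0,0],
    [0.5,0,0,-1,0,0,0],
    [0.5,0,0,-1,0,0,0],
    [0.5,0,0,-1,0,0,0],
  ],
)

```text
clock: 33.47
tcp_pos: [0.5564, 0.3523, 0.2039]
orientation: [0.0, 3.136, 0.007]
contact_force: [-0.2, -0.4, -0.3]
grip_width: 0.0428
```

Emit:
send_rows(
  deltas=[
    [0.5,0.8,0.8,0,0,0,0],
    [0.5,0.8,0.8,0,0,0,0],
    [0.5,0.8,0.8,0,0,0,0],
    [0.5,0.8,0.8,0,0,0,0],
    [0.5,0.8,0.8,0,0,0,0],
    [0.5,0.8,0.8,0,0,0,0],
    [0.5,0.8,0.8,0,0,0,0],
    [0.5,0.8,0.8,0,0,0,0],
    [0.5,0.8,0.8,0,0,0,0],
  ],
)

```text
clock: 34.22
tcp_pos: [0.4359, 0.4693, 0.1994]
orientation: [0.005, 3.141, -0.002]
contact_force: [0.3, 0.9, -0.1]
grip_width: 0.0428
```

```bash
python3 - <<'E'
from h import *
o=r.get_obs(); print(o["tcp_pos"],o["clock"])
f=r.grab_frame("top")
k=2; im=cv2.resize(f["pixels"][:,:,::-1],None,fx=k,fy=k,interpolation=2)
for c,rad,z in [((.555,.351),.028,.03),((.6285,.1255),.05,.006),((.6285,.1255),.015,.092),((.622,.0002),.018,.055)]:
    cv2.polylines(im,[((proj(f,circ(c,rad,z))+.5)*k).astype(int)],True,(0,255,0),1)
cv2.imwrite("pics/a12.png",im[180:700,200:1000])
E
```

```text
[0.43592963 0.46933407 0.19937407] 34.2167
```

View pics/a12.png

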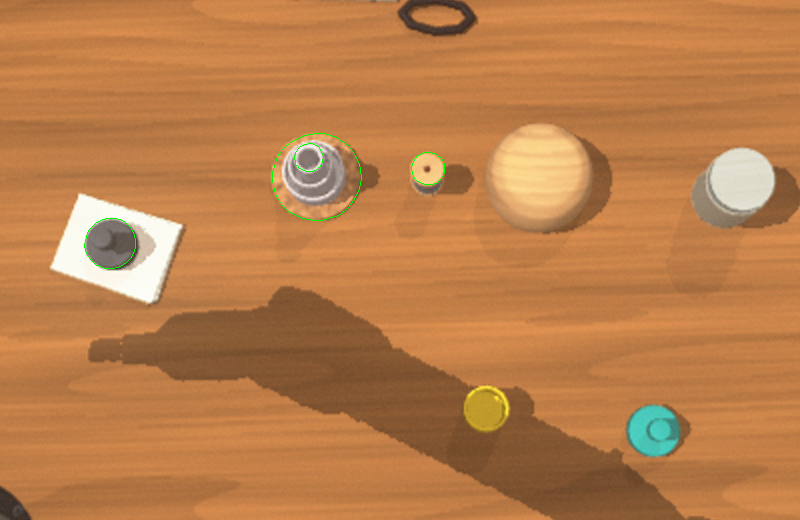

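The final view shows the nest on the mat (312,170), the spool midway (427,170), the weight centred on the cards (110,243) and the jar where it started (740,182). The arm is clear, so I'll hand in.

```bash
python3 -c "
from h import *
print(r.hand_in())"
```

```text
the job is handed in; nothing more can be done
None
```

The whole layout is done and handed in. The last move ended at about 34 s of the 122 s allowed. `hand_in` reports no verdict, so I'm relying on the checks below.

- **Nest:** I stood the wide pot on the mat, then the medium pot in it, then the narrow pot in that. Overlays after each step showed the pots concentric and within about 2 mm of the mat's centre.
- **Spool:** It stands upright on the bench at about (0.622, 0.000). My estimates put it about 125 mm from the centres of both the mat and the block.
- **Weight:** It sits knob up on the cards, within a few millimetres of their centre in the last top view.
- **Jar:** It appears where it was at the start, and the arm was clear of everything at hand-in.

**Disagreements in the measurements:**
- The two cameras differed by about 4 mm on where the weight stood before I picked it up. I gripped at the mean of the two.
- The closed gripper read 1 to 3 mm less than the objects' nominal diameters, for example 65.4 mm on the 68 mm pot. No grip slipped.

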